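Take the insert plate off the jig

ROBOT

A 6-joint arm with a two-finger parallel gripper is mounted at the origin on a cart in front of the work surface, level with it; the furniture and walls round the work are solid. World frame = base frame: x ahead of the robot, y to its left, z up, the work surface at z = 0. Lengths are in m, angles in rad, forces in N, time in s.
With the tool pointing down it reaches from about 0.375 to 0.9 m from the base axis. Payload 3.1 kg.
Tool frame: the origin (TCP) lies on the centre line of the jaws, within the pads' length; the fingertips stand robot.tip_reach ahead of it and the grasp point (between the pads) lies 8 mm behind it (robot.tip_reach is the distance from the TCP to the fingertips, in m); z points along the fingers, y is the line along which they close (so a half turn about z gives the same grasp; the last joint's range is limited). The gripper opens to 87 mm and grips with 3 to 60 N. Pads are 19 mm wide; open, the fingers measure 117 mm over their backs; the gripper's body (75 mm by 190 mm) begins 51 mm behind the grasp point.
Start: joints at [-0.178, 0.527, 1.433, -0, 1.181, -0.178], TCP at [0.625, 0, 0.197] pointing down, gripper open.
Joint ranges: [-3.08, 3.08], [-0.75, 2.2], [0.22, 2.44], [-1.43, 4.57], [0, 2.65], [-2.85, 2.85]. Speed limits (rad/s): [2.79, 2.79, 3.14, 3.14, 3.14, 3.14].

INTERFACE

Orientations are given as a unit quaternion [x, y, z, w].
In Python, from rig import robot gives the robot as it stands.
- The arm moves only by the tool jog_arm, never from a script. Its argument "motion" is one flat list of numbers, 7 for each row, row after row: the shift along the tool's x, y, z scaled (see below), then the turn, a rotation vector about the tool's x, y, z scaled (see below), then the gripper's target within -1 to 1 (shut at 1, half-way at 0, fully open at -1). In form: [x, y, z, rx, ry, rz, hand, x, y, z, rx, ry, rz, hand, ...]. A call has 1 to 12 rows; each row shifts and turns the commanded pose from where the row before left it, along the tool's axes as they then stand; what a row does not reach is not made up. The controller multiplies each number of a shift by 4 cm and each number of a turn by 4 degrees. A row lasts 1/8 s, in which the tool goes at most 62.5 mm and 10.7 degrees, less where a joint would pass 70% of its speed; a pose out of reach is approached as far as the arm can. A call with a number of a shift or a turn outside -1 to 1 is refused whole. A call with a gripper value outside its range is refused whole. The fingers move at their own pace and stop on an object; "grip_force" is the grip in N (left out, the last holds). Time passes only in rows, so rows that do not move let the fingers close. It gives the time, the measured TCP pose, the force, the opening and the grip force at its end, in the units of the state.
- robot.get_obs(): the state, without advancing time (a new reading comes with each control period).
- robot.camera(name): name is "scene" or "side" or "wrist"; returns the picture (384x512x3 uint8, blue, green, red); there is no depth.
- robot.calibration(name): a dict with "fx", "fy", "cx", "cy" (pixels), "dist_coeffs" ([k1, k2, p1, p2, k3] as OpenCV has them; the pictures are not rectified), "R" (3x3) and "t" (3): a world point X has camera coordinates R X + t; the wrist camera has in their place "T_tool_cam" (4x4, takes a point from camera to tool coordinates, whose origin is the TCP and whose axes are the flange's). Camera axes: x right, y down, z forward; pixel columns grow to the right and rows downward; lengths in m; the calibration is good to about 2 mm. A picture is of the moment at which its call begins: read the wrist's pose just before it. calibration takes no time and is no camera call.
- robot.hand_in(): hands the job in; it is judged then, once.
The state is a dict: "time": time; "q": joint angles; "joint_velocities": joint speeds; "joint_torque": joint torques, N m; "position": TCP position; "tool_rot": TCP orientation; "ft_force": force on the tool from outside, world axes, zero at the start; "moment": the same for the moment, N m; "grip_width": finger opening in m; "grip_force": force on a finger pad.
Only numpy, scipy, OpenCV 4.12 (cv2) and the standard library are available. Lean on these libraries where they do the work, as an engineer would, in place of code of your own. Each camera call takes 0.05 s, during which the arm holds its last target. There are 200 camera calls.

TASK

We are changing over the jig: turn its latch about a quarter turn so that the arm is clear of the insert plate, then lift the plate by its handle straight up along the two locating pins, level and without forcing or cocking it, until it is well clear above them. Set it down gently, flat and handle up, between the corner angles of the storage rest, long side along the rest's long side, and let go. Leave the latch open and leave the other things on the bench where they are.

Things in the scene. Friction and masses are not known exactly. Their poses are not given: they have to be found in the camera images.
- jig: Grey steel jig base, fixed; x -65 to 65, y -90 to 125, 22 mm high. Origin on the bench midway between its two upright 12 mm steel pins, which stand at y = -50 and +50 mm, tapered tips at z = 72 mm; z up, y along the long side towards the latch. The insert plate sits on two strips at z = 30 mm, its axes along the jig's.
- latch (a joint): Latch on the jig, rad, vertical pivot at x 0, y +100 mm of the jig. At 0 its steel arm (18 mm wide, 38 long from the pivot, z 46 to 56 mm) points along the jig's -y, 2 mm above the plate's end, and keeps it down. Grows counter-clockwise seen from above, to a stop at 1.75; clear of the plate from 1.2. Starts at 0.1 to 0.4. Stiff (0.08 N m), stays where left.
- latch_grip (a point): Point on the latch's pivot axis, 78 mm above the bench, in its upright black grip bar: 14 mm thick, 50 mm long in line with the arm, centred on the pivot, from 56 to 92 mm above the bench. Turns with the latch: y along the bar, x across it.
- plate_handle (a point): Centre of the black handle bar (16 mm in x, 64 in y, 25 high) over the middle and centre of mass of the loose aluminium insert plate, 96 (x) x 150 (y) x 14 mm, 0.6 kg; z up. Plate top 32.5, underside 46.5 mm below this point. 15 mm holes at y -50 and +50 run on the jig's pins, at first fully down (this point 76.5 mm over the bench); 42 mm of lift clears the pin tips.
- rest: Storage rest: dark steel plate, 136 (x) x 190 (y) x 8 mm, fixed, left or right of the jig. Origin at the centre of its underside on the bench, y along its long side. Four steel corner angles, 10 mm high above its floor, leave 112 x 166 mm for the plate (8 mm spare each side). With the plate on it the handle's centre is 54.5 mm over the bench.
- loose_screwdriver: Orange-handled screwdriver, 213 mm long, 26 mm wide and 22 mm high, lying loose between jig and rest; origin at the centre of its underside, y along it. To be left alone.
- dispenser: Blue tape dispenser, 56 x 154 x 84 mm, loose, to the right; origin at the centre of its underside, y along it. To be left alone.
- boxed_relay: Grey boxed unit, 108 x 136 x 48 mm, loose, behind; origin at the centre of its underside. To be left alone.

How it is judged:
By the outcome, as a careful person would: the job done as asked, in the order asked, and still so for the second after the job is handed in, with the robot touching nothing.
It also fails if it takes over 48 s, if anything falls off the work surface, if the arm or the gripper's body presses on something with over 40 N, if the wrist force passes 120 N, or if a joint passes its speed limit or range.

## Working session

There is one attempt and no reset: what is moved stays moved. The work goes in short steps, Python scripts to look and compute and a tool call to move; the robot and the scene stay as the last step left them, time stands still between calls to the robot, and variables do not carry over. Pictures are saved under pics/ and viewed, at most 10 in all, crops included, and the job is handed in when it is done.

Besides the shell and the picture viewer there is one more tool, called after "Request:" as name(argument=value, ...) on one line, values as JSON. jog_arm: Moves the arm, as the interface text tells. Shifts and turns lie within -1 to 1; 1 stands for 4 cm of shift or 4 degrees of turn. Its arguments: {"type":"object","properties":{"motion":{"type":"array","items":{"type":"number"}},"grip_force":{"type":"number"}},"required":["motion"]}

```bash
mkdir -p pics; ls; python3 - <<'E'
from rig import robot
import cv2
o=robot.get_obs(); print(o, robot.tip_reach)
for n in("scene","side","wrist"):
    cv2.imwrite(f"pics/{n}0.png",robot.camera(n)); print(n,robot.calibration(n))
E
```

```text
pics
{'time': 0.0, 'q': array([-1.78513586e-01,  5.28471403e-01,  1.43391256e+00,  1.57579315e-05,
        1.18136299e+00, -1.78517254e-01]), 'joint_velocities': array([-0.0001023 ,  0.00072588, -0.00229407,  0.00057739, -0.00027262,
       -0.00129452]), 'joint_torque': array([-5.45745443e-04, -4.40045428e+01, -1.76593530e+01,  6.32597599e-02,
        5.83207863e-02, -1.53719384e-04]), 'position': array([6.24217050e-01, 1.67146022e-04, 1.96065198e-01]), 'tool_rot': array([ 7.07107195e-01,  7.07105547e-01, -6.08326078e-04, -8.88960917e-04]), 'ft_force': array([-0.85475823,  0.00894002, -0.60031098]), 'moment': array([0.03874053, 0.00166815, 0.01206707]), 'grip_force': 0.0, 'grip_width': 0.08711916075068883} 0.011
scene {'fx': 396.8268624022125, 'fy': 396.8268624022125, 'cx': 251.8942808755377, 'cy': 191.31750685332648, 'dist_coeffs': array([-0.03995604,  0.        ,  0.        ,  0.        ,  0.        ]), 'R': array([[ 0.47810834, -0.87829491,  0.00323429],
       [-0.42253941, -0.2332386 , -0.87581973],
       [ 0.76998238,  0.4173701 , -0.48262753]]), 't': array([-0.4110577 ,  0.2
[... 275 characters left out ...]
      [-0.31074555, -0.5415469 , -0.78113005],
       [ 0.40851465,  0.66594606, -0.6242048 ]]), 't': array([-0.56712298,  0.1677675 ,  1.14557019])}
wrist {'fx': 274.973617848413, 'fy': 274.973617848413, 'cx': 255.74343032754902, 'cy': 191.4641305516146, 'dist_coeffs': array([-0.02020415,  0.        ,  0.        ,  0.        ,  0.        ]), 'T_tool_cam': array([[ 1.31456174e-04, -9.65429669e-01, -2.60663648e-01,
         7.22807334e-02],
       [ 9.99999990e-01,  1.39009417e-04, -1.05409519e-05,
         5.05082017e-04],
       [ 4.64112494e-05, -2.60663644e-01,  9.65429678e-01,
        -1.88156196e-01],
       [ 0.00000000e+00,  0.00000000e+00,  0.00000000e+00,
         1.00000000e+00]])}
```

View pics/scene0.png

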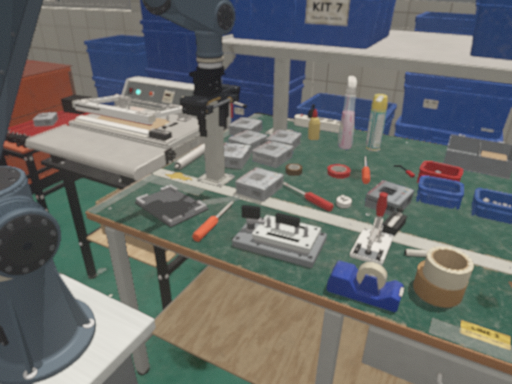

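View pics/side0.png

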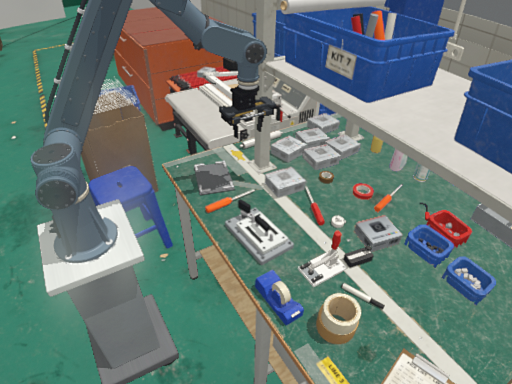

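View pics/wrist0.png

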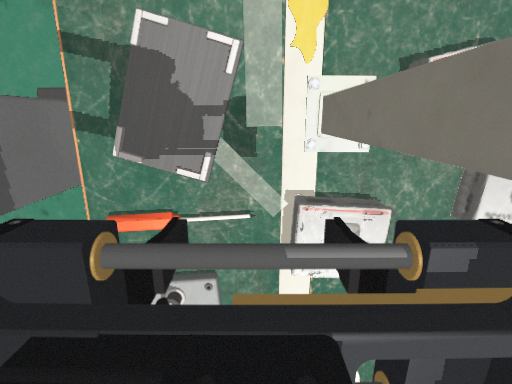

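The rest shows in the wrist view, with corners near (137,10), (243,40), (205,182) and (114,155). The jig shows in the scene view around (280,238), with its latch at (250,212) and handle at (288,218).

```bash
cat > h.py <<'E'
from rig import robot
import numpy as np, cv2
from scipy.spatial.transform import Rotation as Ro
def cam(n,obs=None):
    c=robot.calibration(n); K=np.array([[c['fx'],0,c['cx']],[0,c['fy'],c['cy']],[0,0,1]]); d=c['dist_coeffs']
    if n=='wrist':
        T=np.eye(4);T[:3,:3]=Ro.from_quat(obs['tool_rot']).as_matrix();T[:3,3]=obs['position']
        T=T@c['T_tool_cam']; return K,d,T[:3,:3],T[:3,3]
    return K,d,c['R'].T,-c['R'].T@c['t']
def cast(n,px,z,obs=None):
    K,d,R,C=cam(n,obs); u=cv2.undistortPoints(np.array(px,float).reshape(-1,1,2),K,d)[:,0]
    r=np.c_[u,np.ones(len(u))]@R.T
    return C+r*((z-C[2])/r[:,2])[:,None]
def proj(n,X,obs=None):
    K,d,R,C=cam(n,obs); return cv2.projectPoints(np.array(X,float).reshape(-1,3),cv2.Rodrigues(R.T)[0],-R.T@C,K,d)[0][:,0]
E
python3 - <<'E'
from h import *
np.set_printoptions(precision=4,suppress=True)
o=robot.get_obs()
print("rest",cast('wrist',[(137,10),(243,40),(205,182),(114,155)],.018,o))
print("jig scene handle,latch",cast('scene',[(288,218)],.0765),cast('scene',[(250,212)],.078))
print("side",cast('side',[(264,221)],.0765),cast('side',[(244,206)],.078))
s=robot.camera('scene')[190:280,180:350]; t=robot.camera('side')[180:280,190:320]
f=lambda i,w:cv2.resize(i,None,fx=w/i.shape[1],fy=w/i.shape[1],interpolation=2)
a,b=f(s,400),f(t,390); h=max(a.shape[0],b.shape[0])
p=lambda i:cv2.copyMakeBorder(i,0,h-i.shape[0],0,0,0)
cv2.imwrite('pics/crop.png',np.hstack([p(a),p(b)]))
E
```

```text
rest [[ 0.4838  0.1963  0.018 ]
 [ 0.6092  0.1631  0.018 ]
 [ 0.5552 -0.0131  0.018 ]
 [ 0.4345  0.0241  0.018 ]]
jig scene handle,latch [[ 0.5153 -0.2905  0.0765]] [[ 0.4921 -0.1943  0.078 ]]
side [[ 0.5213 -0.287   0.0765]] [[ 0.5008 -0.1935  0.078 ]]
```

View pics/crop.png

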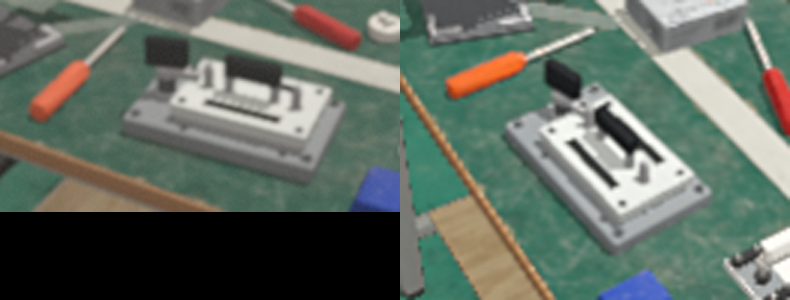

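The crops show the latch at the end of the jig that faces the robot's left, with the jig yawed about 12° and the rest about -15°. I'm moving over the jig for a closer look.

Request:
jog_arm(motion=[-1,-0.32,0,0,0,0,-1,-1,-0.32,0,0,0,0,-1,-1,-0.32,0,0,0,0,-1,-1,-0.32,0,0,0,0,-1,-1,-0.32,0,0,0,0,-1,-1,-0.32,0,0,0,0,-1,-1,-0.32,0,0,0,0,-1,-1,-0.32,0,0,0,0,-1,-1,-0.32,0,0,0,-1,-1,0,0,0,0,0,-1,-1,0,0,0,0,0,-1,-1,0,0,0,0,0,0,-1])

```text
time: 1.75
position: [0.5096, -0.3601, 0.1969]
tool_rot: [0.63, 0.777, 0.0, -0.0]
ft_force: [0.0, 0.5, 0.7]
grip_width: 0.0873
grip_force: 0.0
```

```bash
python3 - <<'E'
from h import *
o=robot.get_obs(); i=robot.camera('wrist'); cv2.imwrite('pics/w1_raw.png',i)
print(o['time'],o['position'],o['tool_rot'],o['joint_velocities'].max())
cv2.imwrite('pics/w1.png',cv2.resize(i,(800,600),interpolation=2))
E
```

```text
1.75 [ 0.50956111 -0.36007922  0.19686026] [ 6.29794036e-01  7.76762150e-01  1.60875462e-05 -1.88774028e-04] 0.017250898904377986
```

View pics/w1.png

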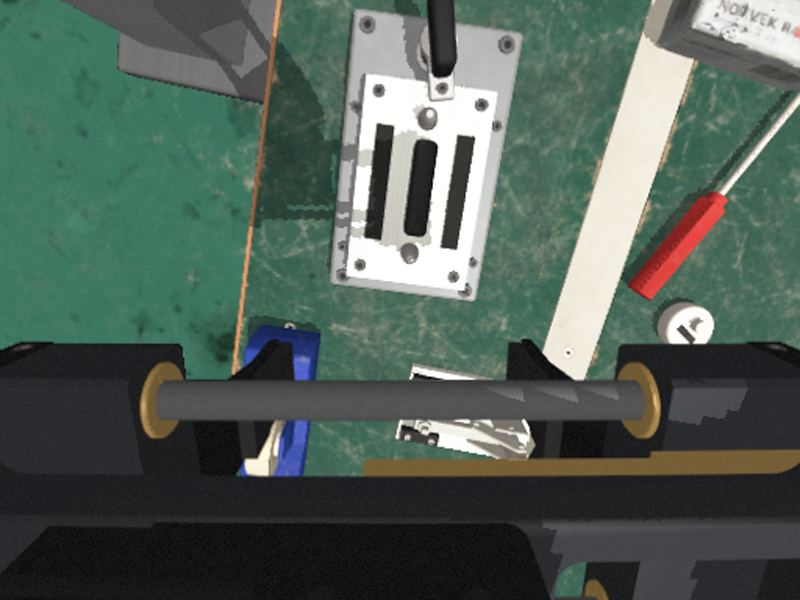

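The jig is fully in view: plate corners at about (367,74), (498,90), (467,291), (346,277), pins at (428,118) and (410,252), and the latch bar at (442,40). These are in the 800-px picture.

```bash
python3 - <<'E'
from h import *
np.set_printoptions(precision=4,suppress=True)
o=robot.get_obs(); i=cv2.imread('pics/w1_raw.png'); s=.64
def rep(n,P):
    P=P[:,:2]; print(n,P.mean(0),P)
pc=cast('wrist',np.array([(367,74),(498,90),(467,291),(346,277)])*s,.044,o); rep('plate',pc)
pins=cast('wrist',np.array([(428,116),(410,251)])*s,.072,o); rep('pins',pins)
ang=lambda v:np.degrees(np.arctan2(v[1],v[0]))-90
print('yaw pins',ang(pins[0]-pins[1]),'plate',ang(pc[0]-pc[3]),ang(pc[1]-pc[2]))
g=cv2.cvtColor(i,cv2.COLOR_BGR2GRAY)
m=(g<45).astype(np.uint8)
n,l,st,c=cv2.connectedComponentsWithStats(m)
k=l[121,270]; print(st[k]); r=cv2.boxPoints(cv2.minAreaRect(np.argwhere(l==k)[:,::-1].astype(np.float32)))
rep('handle',cast('wrist',r,.089,o))
# latch bar
k=l[25,283]; print(st[k]); ys=np.argwhere(l==k)
for z in(.074,.092):
  rows=[(ys[ys[:,0]==y][:,1].mean(),y) for y in range(2,42,8) if (ys[:,0]==y).any()]
  print(rows); L=cast('wrist',rows,z,o); rep('latch',L); print(ang(L[0]-L[-1]))
E
```

```text
plate [ 0.5109 -0.2898] [[ 0.4565 -0.2189]
 [ 0.5521 -0.2095]
 [ 0.567  -0.361 ]
 [ 0.4681 -0.37  ]]
pins [ 0.509  -0.2881] [[ 0.5051 -0.2418]
 [ 0.5128 -0.3345]]
yaw pins 4.728789386473721 plate 4.396393882906793 5.626903097979664
[259  90  21  61 830]
handle [ 0.5092 -0.2899] [[ 0.5039 -0.3211]
 [ 0.4997 -0.2597]
 [ 0.5141 -0.2586]
 [ 0.519  -0.3201]]
[     0      0    512    384 144144]
[(np.float64(255.13095238095238), 2), (np.float64(255.2312252964427), 10), (np.float64(255.2879684418146), 18), (np.float64(255.25838264299801), 26), (np.float64(255.20750988142294), 34)]
latch [ 0.4748 -0.1942] [[ 0.4718 -0.1801]
 [ 0.4734 -0.1871]
 [ 0.4749 -0.1941]
 [ 0.4764 -0.2013]
 [ 0.4778 -0.2085]]
12.058742804477419
[(np.float64(255.13095238095238), 2), (np.float64(255.2312252964427), 10), (np.float64(255.2879684418146), 18), (np.float64(255.25838264299801), 26), (np.float64(255.20750988142294), 34)]
latch [ 0.476  -0.1997] [[ 0.4732 -0.1864]
 [ 0.4746 -0.193 ]
 [ 0.4761 -0.1996]
 [ 0.4775 -0.2064]
 [ 0.4789 -0.2132]]
12.058742804477546
```

Request:
jog_arm(motion=[0.9,0.12,0,0,0,0,-0.2,0.9,0.12,0,0,0,0,-0.2,0.9,0.12,0,0,0,0,-0.2,0,0,0,0,0,0,-0.2,0,0,0,0,0,0,-0.2])

```text
time: 2.42
position: [0.502, -0.2519, 0.1974]
tool_rot: [0.629, 0.777, -0.0, 0.001]
ft_force: [0.4, 0.3, -0.7]
grip_width: 0.0536
grip_force: 0.0
```

```bash
python3 - <<'E'
from h import *
o=robot.get_obs(); i=robot.camera('wrist'); cv2.imwrite('pics/w2_raw.png',i)
print(o['time'],o['position'],o['tool_rot'],o['grip_width'])
cv2.imwrite('pics/w2.png',cv2.resize(i[40:240,180:380],(600,600),interpolation=2))
E
```

```text
2.425 [ 0.50199621 -0.25189922  0.19738714] [ 6.29280610e-01  7.77177738e-01 -2.11232978e-04  7.95603908e-04] 0.05360494763931013
```

View pics/w2.png

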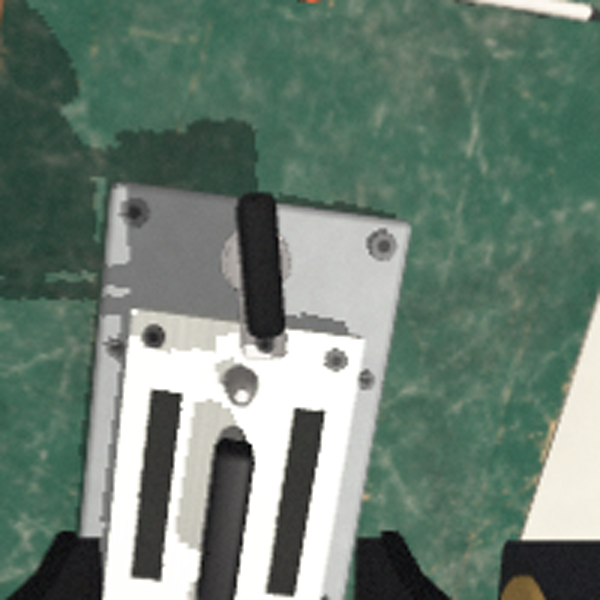

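The latch bar's top face runs from about (256,195) to (267,338) in this 3x crop, tilted slightly counter-clockwise to the tool.

```bash
cat >> h.py <<'E'
def rel(target,yaw,o):
    "tool-axis shift in units and turn units to reach target TCP with tool x at world yaw+90deg"
    R=Ro.from_quat(o['tool_rot']).as_matrix(); d=R.T@(np.array(target)-o['position'])
    cur=np.degrees(np.arctan2(R[1,0],R[0,0]))-90
    Rt=np.array([[-np.sin(y:=np.radians(yaw)),np.cos(y),0],[np.cos(y),np.sin(y),0],[0,0,-1]]).T
    return (d/.04).round(3),'turn',(np.degrees(Ro.from_matrix(R.T@Rt).as_rotvec())/4).round(3),'yaw now',cur
E
python3 - <<'E'
from h import *
np.set_printoptions(precision=4,suppress=True)
o=robot.get_obs(); 
L=cast('wrist',np.array([(256,195),(267,338)])/3+[180,40],.092,o); v=L[0]-L[1]
yaw=np.degrees(np.arctan2(v[1],v[0]))-90; print(L,L.mean(0),np.linalg.norm(v),yaw)
c=cast('wrist',np.array([(239,388)])/3+[180,40],.072,o); print('pin',c)
corners=cast('wrist',np.array([(112,184),(411,224)])/3+[180,40],.022,o);v=corners[1]-corners[0]; print(corners,np.degrees(np.arctan2(v[1],v[0])))
print(rel([*L.mean(0)[:2],.072],yaw,o))
E
```

```text
[[ 0.4949 -0.1678  0.092 ]
 [ 0.5092 -0.2144  0.092 ]] [ 0.502  -0.1911  0.092 ] 0.048803248662100146 17.07169545003066
pin [[ 0.5044 -0.2377  0.072 ]]
[[ 0.4365 -0.1727  0.022 ]
 [ 0.5637 -0.1623  0.022 ]] 4.691056586866833
(array([1.502, 0.317, 3.131]), 'turn', array([ 0.009,  0.021, -1.276]), 'yaw now', np.float64(11.967898923410928))
```

Request:
jog_arm(motion=[0.75,0.15,0,0,0,0,-0.2,0.75,0.15,0,0,0,0,-0.2,0,0,0.8,0,0,-1,-0.2,0,0,0.8,0,0,-0.28,-0.2,0,0,0.8,0,0,0,-0.2,0,0,0.73,0,0,0,-0.2,0,0,0,0,0,0,1,0,0,0,0,0,0,1,0,0,0,0,0,0,1,0,0,0,0,0,0,1], grip_force=25)

```text
time: 3.72
position: [0.5014, -0.1906, 0.0729]
tool_rot: [0.594, 0.804, 0.0, 0.001]
ft_force: [0.4, 0.1, -1.7]
grip_width: 0.0198
grip_force: 0.0
```

Request:
jog_arm(motion=[0,0,0,0,0,0,1,0,0,0,0,0,0,1,0,0,0,0,0,-0.5,1,0,0,0,0,0,-1,1,0,0,0,0,0,-1,1,0,0,0,0,0,-1,1,0,0,0,0,0,-1,1,0,0,0,0,0,-1,1])

```text
time: 4.72
position: [0.5006, -0.1901, 0.0718]
tool_rot: [0.428, 0.904, 0.0, -0.0]
ft_force: [0.3, -0.1, 0.9]
grip_width: 0.0004
grip_force: 0.0
```

The jaws closed to zero width, so the bar isn't between them. I'm taking a look.

```bash
python3 - <<'E'
from h import *
o=robot.get_obs(); i=robot.camera('wrist'); cv2.imwrite('pics/w3_raw.png',i)
s=robot.camera('scene')[160:270,180:340]; t=robot.camera('side')[150:270,180:320]
print(o['ft_force'],o['moment'],o['grip_width'])
h=300
cv2.imwrite('pics/w3.png',np.vstack([cv2.resize(i[:,100:420],(360,300)) if 0 else np.hstack([cv2.resize(s,(400,275)),cv2.resize(t,(400,275))]),cv2.resize(i[:,:],(800,600))[100:400]]))
E
```

```text
[ 0.28990794 -0.11938612  0.90875044] [ 0.03542192 -0.03073959  0.06219627] 0.0004498924677644025
```

View pics/w3.png

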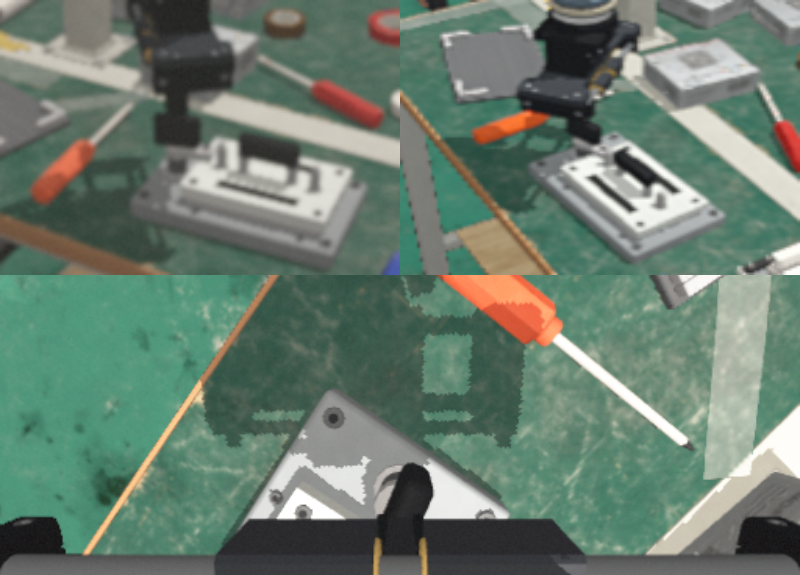

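```bash
python3 - <<'E'
from h import *
np.set_printoptions(precision=1,suppress=True)
o=robot.get_obs(); p=o['position']
X=[p,p-[0,0,.011],[.5015,-.19,.092],[.5015,-.19,.056],p+[0,0,.03]]
a=proj('scene',X);print('scene crop',(a-[180,160])*2.5)
b=proj('side',X);print('side crop',(b-[180,150])*[400/140,275/120])
print('wrist view', proj('wrist',X,o)*1.5625+[0,175])
s=robot.camera('scene')[175:250,200:300]; t=robot.camera('side')[160:235,210:310]
cv2.imwrite('pics/w4.png',np.hstack([cv2.resize(s,(400,300),interpolation=2),cv2.resize(t,(400,300),interpolation=2)]))
E
```

```text
scene crop [[175.4 130.3]
 [175.4 139.3]
 [175.7 113.1]
 [175.7 142.7]
 [175.4 105.3]]
side crop [[181.3 130.2]
 [181.4 135.8]
 [181.8 119.5]
 [182.  138. ]
 [181.1 114.7]]
wrist view [[397.3 517.5]
 [397.4 509.4]
 [398.8 535.7]
 [398.9 507.1]
 [396.9 544.3]]
```

View pics/w4.png

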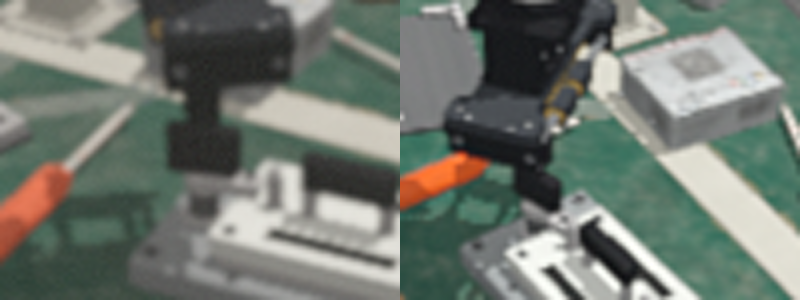

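```bash
python3 - <<'E'
from h import *
np.set_printoptions(precision=4,suppress=True)
o=robot.get_obs()
P=cast('wrist',np.array([[413,464-175],[390,520-175],[428,520-175]])/1.5625,.092,o); print(P, P[0]-[.5014,-.19,0])
i=cv2.imread('pics/w3_raw.png'); cv2.imwrite('pics/w5.png',cv2.resize(i[170:290,170:350],(800,533),interpolation=2))
E
```

```text
[[ 0.4863 -0.1623  0.092 ]
 [ 0.4942 -0.1868  0.092 ]
 [ 0.5065 -0.1769  0.092 ]] [-0.0151  0.0277  0.092 ]
```

View pics/w5.png

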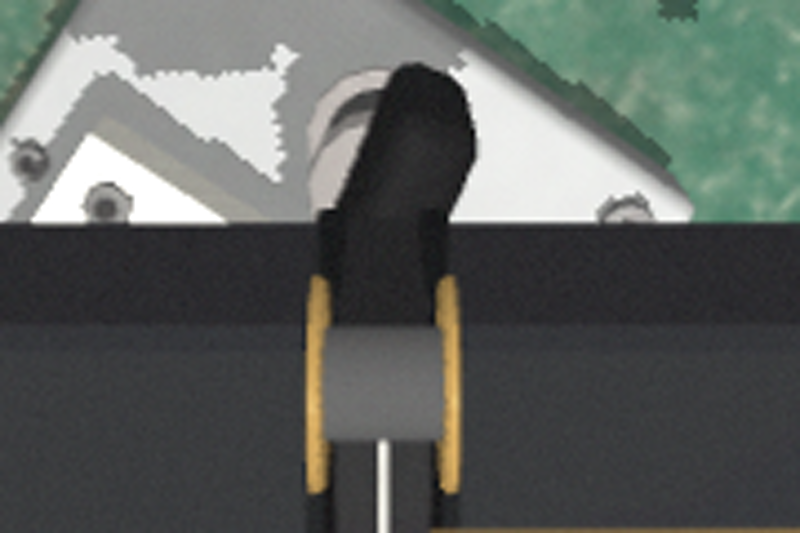

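Request:
jog_arm(motion=[0,0,0,0,0,-0.5,1,0,0,0,0,0,-1,1,0,0,0,0,0,-1,1], grip_force=40)

```text
time: 5.35
position: [0.5006, -0.1901, 0.0718]
tool_rot: [0.348, 0.938, 0.0, -0.0]
ft_force: [-0.2, 0.4, -0.5]
grip_width: 0.0
grip_force: 0.0
```

```bash
python3 - <<'E'
from h import *
o=robot.get_obs(); print(o['moment'],o['grip_width'],o['grip_force'],o['position'],o['time'])
i=robot.camera('wrist')
cv2.imwrite('pics/w6.png',cv2.resize(i[120:290,150:370],(770,595),interpolation=2))
E
```

```text
[ 0.06465789 -0.05720758 -0.01979761] 4.3591279103002045e-05 0.0 [ 0.50063822 -0.19014215  0.07183767] 5.35
```

View pics/w6.png

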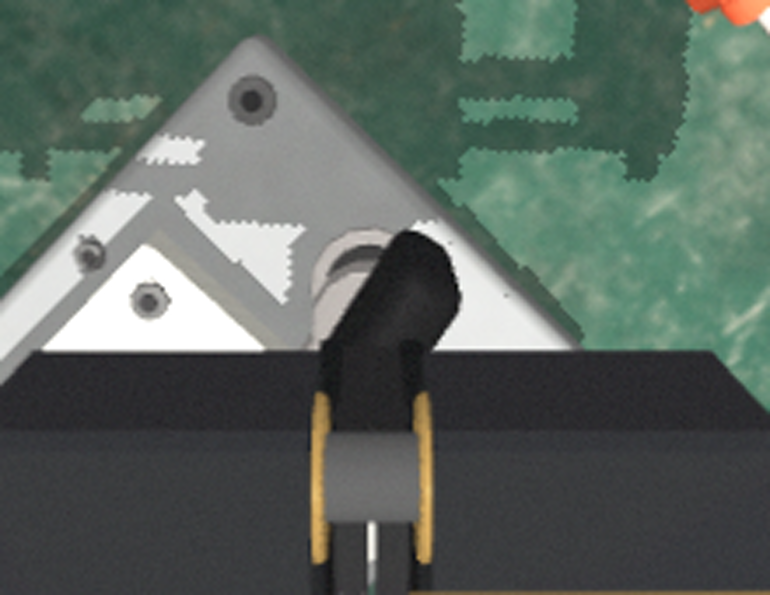

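The bar never turned. The finger openings seen in the wrist picture put the fingertips about 26 mm *behind* the reported TCP, not 11 mm ahead of it. That means the jaws closed about 6 mm above the bar. I'll raise, turn back, open, and then come down lower while watching the force.

Request:
jog_arm(motion=[0,0,-0.5,0,0,0,-0.2,0,0,0,0,0,1,-0.2,0,0,0,0,0,1,-0.2,0,0,0,0,0,1,-0.2,0,0,0,0,0,1,-0.2,0,0,0,0,0,1,-0.2,0,0,0,0,0,1,-0.2,0,0,0,0,0,1,-0.2,0,0,0,0,0,1,-0.2,0,0,0,0,0,0,-0.2], grip_force=25)

```text
time: 6.65
position: [0.5006, -0.1901, 0.0918]
tool_rot: [0.594, 0.805, -0.0, -0.0]
ft_force: [-0.5, 0.8, -0.0]
grip_width: 0.0525
grip_force: 0.0
```

```bash
python3 - <<'E'
from h import *
np.set_printoptions(precision=4,suppress=True)
o=robot.get_obs(); i=robot.camera('wrist'); print(rel([.5016,-.1903,.044],17,o),o['grip_width'],o['time'])
g=cv2.cvtColor(i,cv2.COLOR_BGR2GRAY)
# finger tips: rows 205..225 dark runs
for r in (212,216,218,220,224):
    d=np.diff(np.r_[0,(g[r]<50).astype(int),0]); print(r,[(a,b) for a,b in zip(np.where(d==1)[0],np.where(d==-1)[0]) if b-a>5])
E
```

```text
(array([-0.011,  0.022,  1.196]), 'turn', array([-0.001,  0.   ,  0.04 ]), 'yaw now', np.float64(17.160000962773367)) 0.052453318720764655 6.65
212 []
216 [(np.int64(248), np.int64(265))]
218 [(np.int64(248), np.int64(265))]
220 [(np.int64(10), np.int64(17)), (np.int64(19), np.int64(36)), (np.int64(84), np.int64(121)), (np.int64(200), np.int64(214)), (np.int64(247), np.int64(265)), (np.int64(299), np.int64(313)), (np.int64(383), np.int64(391)), (np.int64(477), np.int64(494))]
224 [(np.int64(0), np.int64(38)), (np.int64(77), np.int64(166)), (np.int64(197), np.int64(214)), (np.int64(257), np.int64(265)), (np.int64(298), np.int64(316)), (np.int64(346), np.int64(434)), (np.int64(475), np.int64(511))]
```

Request:
jog_arm(motion=[0,0,0.4,0,0,0,-0.2,0,0,0.4,0,0,0,-0.2,0,0,0.4,0,0,0,-0.2,0,0,0,0,0,0,1,0,0,0,0,0,0,1,0,0,0,0,0,0,1,0,0,0,0,0,0,1,0,0,0,0,0,0,1,0,0,0,0,0,0,1], grip_force=25)

```text
time: 7.82
position: [0.5008, -0.1904, 0.0443]
tool_rot: [0.594, 0.805, -0.0, 0.0]
ft_force: [-1.7, -0.8, 3.4]
grip_width: 0.0134
grip_force: 25.0
```

Now gripped at 13.4 mm and 25 N. I'm turning the latch.

Request:
jog_arm(motion=[0,0,0,0,0,-1,1,0,0,0,0,0,-1,1,0,0,0,0,0,-1,1,0,0,0,0,0,-1,1,0,0,0,0,0,-1,1,0,0,0,0,0,-1,1,0,0,0,0,0,-1,1,0,0,0,0,0,-1,1,0,0,0,0,0,-1,1,0,0,0,0,0,-1,1])

```text
time: 9.07
position: [0.5003, -0.1907, 0.0443]
tool_rot: [0.282, 0.959, -0.0, -0.0]
ft_force: [-2.2, -1.3, 4.3]
grip_width: 0.0137
grip_force: 25.0
```

Request:
jog_arm(motion=[0,0,0,0,0,-1,1,0,0,0,0,0,-1,1,0,0,0,0,0,-1,1,0,0,0,0,0,-1,1,0,0,0,0,0,-1,1,0,0,0,0,0,-1,1,0,0,0,0,0,-1,1,0,0,0,0,0,-1,1,0,0,0,0,0,-0.5,1,0,0,0,0,0,0,1])

```text
time: 10.32
position: [0.5001, -0.1912, 0.0443]
tool_rot: [-0.01, 1.0, -0.001, -0.0]
ft_force: [-2.9, -4.3, 4.0]
grip_width: 0.0141
grip_force: 25.0
```

```bash
python3 - <<'E'
from h import *
np.set_printoptions(precision=4,suppress=True)
o=robot.get_obs(); print(rel([.510,-.289,.12],5,o),o['moment'],o['ft_force'],o['q'],o['grip_width'])
E
```

```text
(array([-0.196, -2.453, -1.889]), 'turn', array([-0.026,  0.006, 21.54 ]), 'yaw now', np.float64(-268.841593027876)) [-0.4741  0.5086 -0.0017] [-2.856  -4.2955  3.9737] [-0.5729  0.6417  1.7815 -0.0025  0.7183 -2.162 ] 0.0140718176404636
```

The latch is at about 1.5 rad. I'll release it partly so the fingers clear the pin, lift, shift over the handle and turn back.

Request:
jog_arm(motion=[0,0,0,0,0,0,0.3,0,0,0,0,0,0,0.3,0,0,0,0,0,0,0.3,0,0,-0.5,0,0,0,0.3,0,0,-1,0,0,0,0.3,0,0,-0.5,0,0,0,0,-0.06,-0.82,-0.2,0,0,1,0])

```text
time: 11.2
position: [0.5038, -0.2212, 0.1332]
tool_rot: [0.025, 1.0, 0.0, 0.0]
ft_force: [0.8, -1.0, -0.4]
grip_width: 0.0408
grip_force: 0.0
```

```bash
python3 - <<'E'
from h import *
np.set_printoptions(precision=4,suppress=True)
o=robot.get_obs(); print(rel([.5093,-.2893,.12],4.9,o),o['ft_force'],o['grip_width'])
E
```

```text
(array([-0.221, -1.695,  0.329]), 'turn', array([ 0.011,  0.003, 20.571]), 'yaw now', np.float64(87.18303795388067)) [ 0.8074 -1.0315 -0.3894] 0.04078195657692151
```

Translate first, then turn.

Request:
jog_arm(motion=[-0.11,-0.85,0,0,0,0,-0.4,-0.11,-0.85,0,0,0,0,-0.4,0,0,0,0,0,1,-0.4,0,0,0,0,0,1,-0.4,0,0,0,0,0,1,-0.4,0,0,0,0,0,1,-0.4,0,0,0,0,0,1,-0.4,0,0,0,0,0,1,-0.4,0,0,0,0,0,1,-0.4,0,0,0,0,0,1,-0.4,0,0,0,0,0,1,-0.4,0,0,0,0,0,1,-0.4])

```text
time: 12.7
position: [0.5091, -0.2909, 0.1316]
tool_rot: [0.367, 0.93, 0.0, -0.0]
ft_force: [-0.4, -0.3, -0.1]
grip_width: 0.0611
grip_force: 0.0
```

Request:
jog_arm(motion=[0,0,0,0,0,1,-0.4,0,0,0,0,0,1,-0.4,0,0,0,0,0,1,-0.4,0,0,0,0,0,1,-0.4,0,0,0,0,0,1,-0.4,0,0,0,0,0,1,-0.4,0,0,0,0,0,1,-0.4,0,0,0,0,0,1,-0.4,0,0,0,0,0,1,-0.4,0,0,0,0,0,1,-0.4,0,0,0,0,0,0.57,-0.4,0,0,0,0,0,0,-0.4])

```text
time: 14.2
position: [0.5091, -0.2909, 0.1316]
tool_rot: [0.676, 0.737, 0.0, -0.0]
ft_force: [-1.0, 0.2, -0.7]
grip_width: 0.0612
grip_force: 0.0
```

```bash
python3 - <<'E'
from h import *
np.set_printoptions(precision=4,suppress=True)
o=robot.get_obs(); i=robot.camera('wrist'); cv2.imwrite('pics/w7_raw.png',i)
print(rel([.5093,-.2893,.042],4.9,o),o['ft_force'],o['grip_width'],o['time'])
g=cv2.cvtColor(i,cv2.COLOR_BGR2GRAY)
for r in (190,200,210,216,220,224):
    d=np.diff(np.r_[0,(g[r]<50).astype(int),0]); print(r,[(int(a),int(b)) for a,b in zip(np.where(d==1)[0],np.where(d==-1)[0]) if b-a>5])
# latch bar, dark blob near its projection
c=proj('wrist',[[.5008,-.19,.092]],o)[0]; print('latch px',c)
n,l,st,ce=cv2.connectedComponentsWithStats((g<45).astype(np.uint8))
k=l[int(c[1]),int(c[0])]; print(k,st[k])
if k: 
    q=np.argwhere(l==k)[:,::-1].astype(np.float32); b=cast('wrist',cv2.boxPoints(cv2.minAreaRect(q)),.092,o); print(b)
print('pin px',proj('wrist',[[.5049,-.2395,.072]],o))
E
```

```text
(array([0.039, 0.01 , 2.241]), 'turn', array([-0.003, -0.006, -0.006]), 'yaw now', np.float64(4.8770635656509285)) [-0.9818  0.1803 -0.6569] 0.06118339872057279 14.2
190 [(248, 265)]
200 [(248, 264)]
210 []
216 []
220 [(10, 17), (18, 36), (71, 141), (144, 150), (192, 207), (306, 321), (365, 374), (414, 441), (477, 496), (497, 503)]
224 [(0, 38), (65, 154), (189, 207), (305, 323), (359, 448), (475, 512)]
latch px [255.4327  78.7099]
0 [     0      0    512    384 144641]
pin px [[255.3313 141.3199]]
```

Request:
jog_arm(motion=[0.04,0.01,0.6,0,0,0,-0.4,0,0,0.6,0,0,0,-0.4,0,0,0.6,0,0,0,-0.4,0,0,0.48,0,0,0,-0.4,0,0,0,0,0,0,1,0,0,0,0,0,0,1,0,0,0,0,0,0,1,0,0,0,0,0,0,1,0,0,0,0,0,0,1,0,0,0,0,0,0,1], grip_force=35)

```text
time: 15.5
position: [0.5093, -0.2897, 0.0411]
tool_rot: [0.677, 0.736, -0.0, 0.0]
ft_force: [-0.6, 0.5, 2.7]
grip_width: 0.0159
grip_force: 35.0
```

```bash
python3 - <<'E'
from h import *
np.set_printoptions(precision=4,suppress=True)
i=cv2.imread('pics/w7_raw.png'); g=cv2.cvtColor(i,cv2.COLOR_BGR2GRAY)
n,l,st,ce=cv2.connectedComponentsWithStats((g<60).astype(np.uint8))
for k in range(1,n):
    x,y,w,h,a=st[k]
    if a>150 and y<200: print(st[k],ce[k],np.round(cv2.minAreaRect(np.argwhere(l==k)[:,::-1].astype(np.float32))[2],1))
o=robot.get_obs(); print(o['moment'],o['position'])
E
```

```text
[141  37  18  25 160] [148.15    49.6688] 4.1
[225  69  63  24 765] [254.5098  80.8588] 3.6
[142  79  20  47 323] [151.2074 103.5975] 85.9
[220 147  13  79 899] [226.3181 185.0367] 90.0
[143 148  31  23 322] [155.8913 161.3882] 32.9
[279 148  14  79 902] [285.2749 185.5   ] 1.2
[    0   157   512   227 53465] [216.7134 309.4319] 82.2
[248 162  17  72 996] [255.4388 193.2209] 90.0
[ 0.0031  0.1826 -0.0354] [ 0.5093 -0.2897  0.0411]
```

The handle is gripped (15.9 mm) and the latch shows square across the jig. I'm lifting slowly.

Request:
jog_arm(motion=[0,0,-0.1,0,0,0,1,0,0,-0.15,0,0,0,1,0,0,-0.15,0,0,0,1])

```text
time: 15.88
position: [0.509, -0.2893, 0.0565]
tool_rot: [0.677, 0.736, -0.0, -0.001]
ft_force: [-0.5, -0.6, -5.6]
grip_width: 0.0156
grip_force: 35.0
```

Request:
jog_arm(motion=[0,0,-0.2,0,0,0,1,0,0,-0.2,0,0,0,1,0,0,-0.2,0,0,0,1,0,0,-0.2,0,0,0,1,0,0,-0.2,0,0,0,1,0,0,-0.25,0,0,0,1,0,0,-0.3,0,0,0,1,0,0,-0.3,0,0,0,1,0,0,-0.3,0,0,0,1,0,0,-0.3,0,0,0,1])

```text
time: 17.12
position: [0.5093, -0.2896, 0.1555]
tool_rot: [0.677, 0.736, 0.0, 0.0]
ft_force: [0.1, 0.9, -6.5]
grip_width: 0.0156
grip_force: 35.0
```

```bash
python3 - <<'E'
from h import *
np.set_printoptions(precision=4,suppress=True)
o=robot.get_obs(); print(o['ft_force'],o['moment'],o['grip_width'])
# rest by the side+scene view: white-ish corner angles / dark plate; first wrist0 refined
i=cv2.imread('pics/wrist0.png'); g=cv2.cvtColor(i,cv2.COLOR_BGR2GRAY)
hsv=cv2.cvtColor(i,cv2.COLOR_BGR2HSV)
m=((g>150)&(hsv[...,1]<60)).astype(np.uint8); m[:, :100]=0; m[:,250:]=0; m[200:]=0
pts=np.argwhere(m)[:,::-1].astype(np.float32); r=cv2.minAreaRect(pts); print(len(pts),r)
o0={'position':np.array([.624217,.000167,.196065]),'tool_rot':[0.707107195,0.707105547,-6.08326078e-04,-8.88960917e-04]}
n,l,st,ce=cv2.connectedComponentsWithStats(m)
for k in range(1,n):
    if st[k][4]>20:
        q=cv2.boxPoints(cv2.minAreaRect(np.argwhere(l==k)[:,::-1].astype(np.float32))); print(st[k],cast('wrist',[ce[k]],.018,o0)[0])
P=cast('wrist',pts,.018,o0)[:,:2]*1000
h=cv2.minAreaRect(P.astype(np.float32)); print('world rect mm',h)
print(cv2.approxPolyDP(cv2.convexHull(pts),6,True)[:,0].tolist())
E
```

```text
[ 0.1132  0.944  -6.4717] [-0.024   0.0334  0.0509] 0.01558331777747122
2796 ((181.0, 99.0), (198.0, 136.0), 90.0)
[244   0   6  71 365] [0.6137 0.1718 0.018 ]
[130   9  39  36 452] [0.491  0.1827 0.018 ]
[206  31  34  43 434] [0.589  0.1544 0.018 ]
[245  73   5  29 103] [0.6142 0.1088 0.018 ]
[247 104   3  22  47] [0.6147 0.0772 0.018 ]
[113 128   9  29 112] [0.4403 0.0405 0.018 ]
[214 139  36  55 881] [0.5941 0.0115 0.018 ]
[119 153  23  10  99] [0.4558 0.0211 0.018 ]
[176 153  35  28 298] [0.5455 0.004  0.018 ]
world rect mm ((524.610107421875, 85.5907211303711), (241.69114685058594, 182.42396545410156), 89.65095520019531)
[[249.0, 198.0], [113.0, 155.0], [136.0, 9.0], [249.0, 0.0]]
```

```bash
cat > rest.py <<'E'
from h import *
np.set_printoptions(precision=4,suppress=True)
i=cv2.imread('pics/wrist0.png'); g=cv2.cvtColor(i,cv2.COLOR_BGR2GRAY); hsv=cv2.cvtColor(i,cv2.COLOR_BGR2HSV)
m=((g>150)&(hsv[...,1]<60)).astype(np.uint8); m[:,:100]=0; m[:,243:]=0; m[185:]=0
poly=np.array([(130,5),(246,32),(210,185),(108,160)],np.int32)
k=np.zeros_like(m); cv2.fillPoly(k,[poly],1); m&=k
pts=np.argwhere(m)[:,::-1].astype(np.float32)
o0={'position':np.array([.624217,.000167,.196065]),'tool_rot':[0.707107195,0.707105547,-6.08326078e-04,-8.88960917e-04]}
P=cast('wrist',pts,.018,o0)[:,:2]*1000
h=cv2.minAreaRect(P.astype(np.float32)); print('world rect mm',h, cv2.boxPoints(h))
# cross-check: hull of the dark rest in scene/side at z=.008..018
for n,c in(('scene',(175,203)),('side',(212,178))):
    B=cv2.boxPoints(h)/1000; print(n,proj(n,np.c_[B,np.full(4,.018)]).round(1).tolist())
    s=robot.camera(n); sg=cv2.cvtColor(s,cv2.COLOR_BGR2GRAY); sh=cv2.cvtColor(s,cv2.COLOR_BGR2HSV)
    mm=np.zeros_like(sg); q=proj(n,np.c_[B.mean(0)+(B-B.mean(0))*1.15,np.full(4,.018)]).astype(np.int32)
    cv2.fillPoly(mm,[q],1); mm&=((sh[...,1]<60)&(sg>40)).astype(np.uint8)
    nn,l,st,ce=cv2.connectedComponentsWithStats(mm); k=1+np.argmax(st[1:,4])
    hull=np.argwhere(l==k)[:,::-1].astype(np.float32)
    H=cast(n,hull,.012)[:,:2]*1000; print(st[k],'rect',cv2.minAreaRect(H.astype(np.float32)))
E
python3 rest.py
```

```text
world rect mm ((521.9160766601562, 91.30802917480469), (184.48194885253906, 136.39996337890625), 73.92252349853516) [[430.8386  21.5619]
 [561.9037 -16.2123]
 [612.9935 161.0542]
 [481.9285 198.8284]]
scene [[170.5, 220.8], [208.6, 203.0], [172.1, 182.6], [135.1, 197.3]]
[ 129  180   86   45 1935] rect ((531.71142578125, 101.95042419433594), (222.7075958251953, 162.24681091308594), 73.91867065429688)
side [[200.1, 191.4], [235.3, 186.1], [226.1, 160.2], [194.1, 164.5]]
[ 193  158   43   37 1094] rect ((527.2462158203125, 100.35789489746094), (218.00411987304688, 153.9977264404297), 74.2779312133789)
```

The plate is clear of the pins. From the wrist view the rest is centred near (0.522, 0.091) with yaw about -16°. I'm carrying the plate there and will re-measure on the way.

Request:
jog_arm(motion=[0.4,0.1,-0.3,0,0,0,1,0.7,0.1,-0.4,0,0,0,1,0.9,0.1,-0.4,0,0,0,1,0.9,0.1,0,0,0,0,1,0.9,0.1,0,0,0,0,1,0.9,0.1,0,0,0,0,1,0.9,0.15,0,0,0,0,1,0.6,0.1,0,0,0,0,1,0.25,0,0,0,0,0.4,1])

```text
time: 18.35
position: [0.5205, -0.0268, 0.1988]
tool_rot: [0.686, 0.727, 0.0, -0.001]
ft_force: [0.7, -0.7, -5.9]
grip_width: 0.016
grip_force: 35.0
```

Request:
jog_arm(motion=[0,0,0,0,0,0.8,1,0,0,0,0,0,0.9,1,0,0,0,0,0,0.9,1,0,0,0,0,0,0.9,1,0,0,0,0,0,0.9,1,0,0,0,0,0,0.4,1,0,0,0,0,0,0,1])

```text
time: 19.23
position: [0.5211, -0.0291, 0.1987]
tool_rot: [0.798, 0.602, -0.0, -0.0]
ft_force: [0.4, 0.3, -6.0]
grip_width: 0.0155
grip_force: 35.0
```

```bash
cat > r2.py <<'E'
from h import *
np.set_printoptions(precision=4,suppress=True)
o=robot.get_obs(); i=robot.camera('wrist'); cv2.imwrite('pics/w8_raw.png',i); print(rel([.522,.091,.2],-16.1,o),o['position'],o['grip_width'],o['time'])
a=np.radians(-16.1); ux=np.array([np.cos(a),np.sin(a)]); uy=np.array([-np.sin(a),np.cos(a)]); c=np.array([.522,.091])
B=[np.r_[c+sx*.068*ux+sy*.095*uy,.018] for sx,sy in((-1,1),(1,1),(1,-1),(-1,-1))]
print('predicted',proj('wrist',B,o).round(0).tolist())
g=cv2.cvtColor(i,cv2.COLOR_BGR2GRAY); hsv=cv2.cvtColor(i,cv2.COLOR_BGR2HSV)
q=np.zeros_like(g); C=np.array([np.r_[c,.018]]); cv2.fillPoly(q,[proj('wrist',C+(np.array(B)-C)*1.2,o).astype(np.int32)],1)
m=q&((g>120)&(hsv[...,1]<60)).astype(np.uint8)
n,l,st,ce=cv2.connectedComponentsWithStats(m)
for k in range(1,n):
    if st[k][4]>25:
        W=cast('wrist',np.argwhere(l==k)[:,::-1].astype(float),.018,o)[:,:2]-c
        L=np.c_[W@ux,W@uy]*1000; print(st[k],'rest frame mm min',L.min(0).round(1),'max',L.max(0).round(1))
E
python3 r2.py
```

```text
(array([ 2.893, -0.802, -0.03 ]), 'turn', array([-0.006, -0.003,  0.049]), 'yaw now', np.float64(-15.905343192780535)) [ 0.5211 -0.0291  0.1987] 0.015546660005994955 19.225
predicted [[171.0, -4.0], [287.0, -4.0], [282.0, 157.0], [181.0, 157.0]]
[  171     0   123   172 16181] rest frame mm min [ -68.5 -114.1] max [81.4 91.3]
[282   0  17  60 537] rest frame mm min [62.8 26.8] max [82.2 91.4]
```

```bash
python3 - <<'E'
from h import *
i=cv2.imread('pics/w8_raw.png'); g=cv2.cvtColor(i,cv2.COLOR_BGR2GRAY);s=cv2.cvtColor(i,cv2.COLOR_BGR2HSV)[...,1]
for r in (2,6,12,20,40,60): print(r,g[r,160:304:4].tolist(),'S',s[r,264:304:4].tolist())
print('col 180',g[0:180:6,178].tolist()); print('col 230',g[0:180:6,230].tolist())
E
```

```text
2 [96, 96, 99, 209, 237, 231, 232, 233, 233, 234, 232, 213, 119, 124, 124, 125, 126, 120, 127, 122, 127, 119, 238, 238, 238, 238, 237, 237, 183, 233, 121, 151, 155, 144, 150, 157] S [9, 9, 16, 8, 4, 26, 24, 22, 21, 27]
6 [99, 98, 94, 194, 234, 184, 187, 183, 185, 182, 184, 173, 121, 125, 123, 125, 126, 122, 122, 122, 127, 99, 192, 193, 195, 196, 195, 194, 139, 234, 121, 160, 149, 147, 146, 144] S [16, 13, 14, 9, 6, 22, 23, 23, 23, 24]
12 [105, 96, 101, 148, 233, 117, 125, 123, 121, 124, 121, 123, 123, 124, 123, 126, 125, 119, 125, 124, 126, 126, 122, 124, 124, 123, 124, 126, 84, 235, 122, 104, 164, 156, 143, 143] S [8, 8, 6, 9, 2, 37, 24, 24, 26, 24]
20 [109, 100, 108, 105, 231, 115, 122, 120, 119, 122, 123, 125, 119, 125, 123, 125, 126, 121, 126, 125, 126, 127, 120, 126, 124, 125, 122, 124, 95, 238, 121, 105, 153, 163, 149, 143] S [4, 8, 10, 7, 2, 76, 23, 26, 23, 26]
40 [91, 97, 92, 103, 121, 123, 122, 124, 123, 124, 124, 124, 122, 123, 125, 127, 127, 125, 128, 129, 127, 130, 122, 127, 125, 125, 121, 127, 126, 130, 114, 103, 97, 139, 154, 154] S [6, 6, 6, 10, 7, 71, 83, 26, 26, 22]
60 [115, 99, 95, 102, 124, 122, 121, 125, 123, 123, 126, 122, 125, 127, 125, 128, 129, 131, 129, 131, 129, 133, 124, 126, 129, 125, 123, 128, 128, 130, 91, 105, 99, 92, 107, 141] S [8, 6, 6, 4, 16, 72, 90, 94, 77, 28]
col 180 [156, 147, 201, 222, 230, 239, 133, 121, 122, 120, 117, 120, 120, 118, 121, 122, 120, 79, 76, 74, 68, 66, 58, 56, 65, 61, 62, 69, 64, 63]
col 230 [120, 124, 120, 124, 124, 124, 123, 125, 124, 127, 128, 128, 127, 128, 127, 130, 130, 89, 81, 255, 255, 255, 255, 255, 255, 255, 206, 208, 207, 206]
```

```bash
python3 - <<'E'
from h import *
np.set_printoptions(precision=1,suppress=True)
i=cv2.imread('pics/w8_raw.png'); g=cv2.cvtColor(i,cv2.COLOR_BGR2GRAY); o=robot.get_obs()
a=np.radians(-16.1); U=np.array([[np.cos(a),np.sin(a)],[-np.sin(a),np.cos(a)]]); c=np.array([.522,.091])
f=lambda p:(cast('wrist',p,.018,o)[:,:2]-c)@U.T*1000
for r in(10,18,26):
    w=np.where(g[r,165:300]>213)[0]+165; L=w[w<220];R=w[w>240]
    print(r,L.min() if len(L) else 0,L.max() if len(L) else 0,R.min() if len(R) else 0,R.max() if len(R) else 0, f([(x,r) for x in (L.min()-.5,L.max()+.5,R.min()-.5,R.max()+.5)])[:,0])
for x in(185,195,255,265):
    w=np.where(g[:12,x]>213)[0]; print(x,w.max(),f([(x,w.max()+.5)]))
E
```

```text
10 172 177 274 278 [-68.3 -61.1  53.1  59.1]
18 173 178 273 278 [-67.7 -60.5  52.1  59.2]
26 174 178 273 278 [-67.1 -61.   52.2  59.4]
185 5 [[-51.9  85.2]]
195 5 [[-40.   85.2]]
255 5 [[31.1 85.2]]
265 5 [[43.  85.2]]
```

Request:
jog_arm(motion=[0.5,-0.15,0,0,0,0,1,0.8,-0.25,0,0,0,0.05,1,0.8,-0.24,0,0,0,0,1,0.6,-0.2,0.3,0,0,0,1,0.24,-0.05,0.6,0,0,0,1,0,0,0.7,0,0,0,1,0,0,0.7,0,0,0,1,0,0,0.6,0,0,0,1,0,0,0.5,0,0,0,1,0,0,0.3,0,0,0,1,0,0,0,0,0,0,1])

```text
time: 20.65
position: [0.5195, 0.0932, 0.0501]
tool_rot: [0.799, 0.601, -0.001, -0.001]
ft_force: [0.1, 0.4, -6.6]
grip_width: 0.0157
grip_force: 35.0
```

```bash
python3 - <<'E'
from h import *
np.set_printoptions(precision=4,suppress=True)
o=robot.get_obs(); print(rel([.519,.0938,.0191],-16.1,o),o['position'],o['ft_force'],o['grip_width'])
E
```

```text
(array([ 0.011, -0.014,  0.774]), 'turn', array([-0.022,  0.005, -0.013]), 'yaw now', np.float64(-16.15196018934985)) [0.5195 0.0932 0.0501] [ 0.0557  0.3555 -6.5518] 0.01569337537086366
```

Request:
jog_arm(motion=[0,0,0.2,0,0,0,1,0,0,0.2,0,0,0,1,0,0,0.15,0,0,0,1,0,0,0.1,0,0,0,1,0,0,0.05,0,0,0,1,0,0,0,0,0,0,1])

```text
time: 21.4
position: [0.5198, 0.0932, 0.0225]
tool_rot: [0.799, 0.601, -0.0, -0.0]
ft_force: [-0.3, 0.7, -5.8]
grip_width: 0.0153
grip_force: 35.0
```

No lateral force from the corner angles. Now the last few millimetres.

Request:
jog_arm(motion=[0,0,0.03,0,0,0,1,0,0,0.03,0,0,0,1,0,0,0.02,0,0,0,1,0,0,0,0,0,0,1])

```text
time: 21.9
position: [0.5198, 0.0932, 0.0194]
tool_rot: [0.799, 0.601, -0.0, -0.0]
ft_force: [-0.0, -0.9, -5.9]
grip_width: 0.0156
grip_force: 35.0
```

Request:
jog_arm(motion=[0,0,0.02,0,0,0,1,0,0,0.02,0,0,0,1,0,0,0,0,0,0,1])

```text
time: 22.28
position: [0.5199, 0.0932, 0.019]
tool_rot: [0.799, 0.601, 0.0, 0.0]
ft_force: [-2.4, 0.3, 5.0]
grip_width: 0.016
grip_force: 35.0
```

The plate touched down at the expected height. I'm releasing and rising.

Request:
jog_arm(motion=[0,0,0,0,0,0,0,0,0,0,0,0,0,0,0,0,0,0,0,0,0,0,0,0,0,0,0,0,0,0,-0.4,0,0,0,0,0,0,-0.8,0,0,0,0,0,0,-1,0,0,0,0,0,0,-1,0,0,0,0,-1,0,-1,0,0,0,0,-1,0,0,0,0,0,0,-1,0,0,0,0,0,0])

```text
time: 23.65
position: [0.4865, -0.0231, 0.1878]
tool_rot: [0.799, 0.601, 0.001, 0.001]
ft_force: [0.8, -0.9, -0.8]
grip_width: 0.0436
grip_force: 0.0
```

```bash
python3 - <<'E'
from h import *
np.set_printoptions(precision=1,suppress=True)
o=robot.get_obs(); i=robot.camera('wrist'); cv2.imwrite('pics/w9_raw.png',i); g=cv2.cvtColor(i,cv2.COLOR_BGR2GRAY)
print(o['time'],o['position'],o['grip_width'],o['ft_force'])
a=np.radians(-16.1); U=np.array([[np.cos(a),np.sin(a)],[-np.sin(a),np.cos(a)]]); c=np.array([.5198,.0932])
# white plate top, z=.022
n,l,st,ce=cv2.connectedComponentsWithStats(((g>175)).astype(np.uint8))
for k in range(1,n):
    if st[k][4]>60:
        q=np.argwhere(l==k)[:,::-1].astype(float); L=(cast('wrist',q,.021,o)[:,:2]-c)@U.T*1000
        if abs(L.mean(0)).max()<100: print(st[k],L.min(0),L.max(0))
for z,w in((.022,'plate'),(.018,'inner')):
    hx,hy=(.048,.075) if w=='plate' else (.056,.083)
    print(w,proj('wrist',[np.r_[c+np.array([sx*hx,sy*hy])@U,z] for sx,sy in((-1,1),(1,1),(1,-1),(-1,-1))],o))
E
```

```text
23.65 [ 0.5 -0.   0.2] 0.04363823706680928 [ 0.8 -0.9 -0.8]
[199   0   7  30 181] [-64.3  50.9] [-57.4  80.8]
[302   0   8  30 182] [54.4 51. ] [61.5 80.9]
[ 213    5   85  135 7598] [-48.4 -75.3] [48.8 75.7]
[273 120  31  31 294] [ 23.  -89.2] [ 61.2 -51.8]
plate [[212.7   5.3]
 [297.1   5.4]
 [292.8 138.8]
 [217.2 138.9]]
inner [[205.9  -1.2]
 [303.8  -1. ]
 [298.4 144.9]
 [211.6 144.9]]
```

The plate measures ±48 × ±75 mm, sitting centrally between the angles (inner edges at -57 and +54 mm) and lying flat. I'm handing in.

```bash
python3 -c "
from rig import robot
print(robot.hand_in())"
```

```text
the job is handed in; nothing more can be done
None
```

I turned the latch open to about 1.5 rad, lifted the plate straight up off its pins, set it flat between the rest's corner angles within about 2 mm of centre, let go, and handed in at about 24 s. My first grip closed on air above the latch, because the fingertips sit about 37 mm further back than `robot.tip_reach` says.

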